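Open the sprung lid of the wide nozzle box

ROBOT

A 6-joint arm with a two-finger parallel gripper is mounted at the origin on the work surface. World frame = base frame: x ahead of the robot, y to its left, z up, the work surface at z = 0. Lengths are in m, angles in rad, forces in N, time in s.
With the tool pointing down it reaches from about 0.4 to 0.925 m from the base axis. Payload 12.5 kg.
Tool frame: the origin (TCP) lies on the centre line of the jaws, within the pads' length; the fingertips stand 11 mm ahead of it and the grasp point (between the pads) lies 8 mm behind it; z points along the fingers, y is the direction in which the jaws open and shut (so a half turn about z gives the same grasp; the last joint's range is limited). The gripper opens to 95 mm and grips with 3 to 60 N. Pads are 20 mm wide; open, the fingers measure 119 mm over their backs; the gripper's body (75 mm by 180 mm) begins 59 mm behind the grasp point.
Start: joints at [-1.212, 0.491, 1.559, -0, 1.092, -0.106], TCP at [0.28, -0.559, 0.226] pointing down, gripper open.
Joint ranges: [-3.1, 3.1], [-0.84, 2.19], [0.05, 2.79], [-1.13, 4.28], [0.06, 2.93], [-2.69, 2.69]. Speed limits (rad/s): [2.22, 2.22, 2.79, 3.14, 3.14, 3.14].

INTERFACE

Orientations are given as a rotation vector (axis times angle).
In Python, from cell import env, claw, optics gives the robot as it stands. Calls block until the motion is done:
- env.move_to(position, orientation): joint-space move of the TCP to a pose.
- env.move_linear(position, rot=None, speed=0.15): straight line of the TCP; rot=None keeps the orientation; speed is the mean speed in m/s.
- env.set_joints(angles): joint-space move.
- claw.let_go() and claw.close_gripper(): open the fingers fully, or close them until they stop; the grip force is fixed at half the most.
- env.dwell(seconds).
- env.inverse_kinematics(position, orientation): joint angles nearest the present ones, or None.
- optics.get_image(name): name is "scene" or "top"; returns a dict with "image" (420x560x3 uint8, red, green, blue), "mtx" (3x3 intrinsics, pixels), "origin" and "orientation" of the camera in the world. Camera axes: x right, y down, z forward; pixel columns grow to the right and rows downward; lengths in m; the calibration is good to about 2 mm. A picture is of the moment at which its call begins. There is no depth.
A pose or a line that the arm cannot do raises env.MotionError and nothing moves.
- env.sign_off(): hands the job in, once; it reports no verdict.
Readings, each from a call of its own:
- env.current_time_s(): time.
- env.current_joint_pos(): joint angles.
- env.current_dq(): joint speeds.
- env.current_joint_efforts(): joint torques, N m.
- env.current_tool_pos(): TCP position.
- env.current_tcp_rot(): TCP orientation.
- env.current_force(): force on the tool from outside, world axes, zero at the start.
- env.current_wrist_torque(): the same for the moment, N m.
- env.current_finger_gap(): opening from 0.0 (shut) to 1.0 (fully open).
Only numpy, scipy, OpenCV 4.12 (cv2) and the standard library are available. Lean on these libraries where they do the work, as an engineer would, in place of code of your own. Each camera call takes 0.05 s, during which the arm holds its last target. There are 200 camera calls.

TASK

With a fingertip, press the tab on the front of the wider of the two steel nozzle boxes so that its lid springs ajar, then push the lid up and all the way back until it rests fully open and stays there. Grip, lift and carry nothing: both boxes stay standing where they are, the narrow box stays shut, and the other kitchen things are not disturbed. Finish with the hand clear of everything.

Things in the scene. Friction and masses are not known exactly. Their poses are not given: they have to be found in the camera images.
- wide: the wider steel box holding piping nozzles: 140 mm deep (its x) by 150 wide (its y) by 85 tall, about 1.8 kg, standing loose on the worktop. Origin at the centre of its underside, z up; its front, with the tab, faces its -x. It stands left or right of the middle, its front turned roughly to the robot (within 0.35 rad)
- wide_press (a point): the point to press: top face of the wide box's black tab, on its centre line, 39 mm out from the box's front wall, 69 mm above the worktop at rest; moves with the tab. The tab is a level paddle 40 mm wide, 5 thick, reaching 53 mm out from the wall; its pivot is 11 mm out from the wall, along y
- wide_tab (a joint): tilt of that tab in rad: 0 at rest, 0.32 fully pressed (press point 9 mm down, about 6 N); it springs back. At the pivot an upright 28 mm wide (top 95 mm above the worktop) hooks over the lid's front lip; it leans out by up to 10 mm when pressed and lets go of the lid at about 0.17
- wide_hinge (a point): centre of the wide box's lid hinge line, at the rear top edge of the box: 70 mm behind the box's centre, 85 mm up. Fixed to the box; its axes are those of the box. The hinge line runs along y
- wide_edge (a point): middle of the free front edge of the wide box's lid, on its underside, 146 mm from the hinge; moves with the lid. The lid is a flat white plate 5 mm thick and 154 wide that overhangs the front wall by 6 mm
- wide_lid (a joint): angle of the wide box's lid in rad: 0 shut, about 0.4 to 0.6 sprung ajar, 1.9 fully open against its stop (leaning back past upright). The hinge is stiff: it needs about 1 N at the lid's edge to push on and the lid stays where it is left
- narrow: a narrower steel box of the same make, 140 mm deep by 90 wide by 85 tall, on the other side of the middle, loose; origin and axes as for the wide box, with a tab 34 mm wide. It must stay shut
- narrow_lid (a joint): angle of the narrow box's lid in rad, 0 shut
- spice_jar: small glass spice jar with steel cap, 36 mm across, 75 tall, loose, standing between the two boxes; origin at the centre of its underside
- mill: turned wooden pepper mill, 48 mm across, 160 tall, loose, beyond the gap between the boxes; origin at the centre of its underside
- spoon: steel spoon 170 mm long, up to 52 wide and 20 high, lying crosswise on the near side of the gap between the boxes, loose; origin at mid-length, x along it
- bowl: small steel bowl, 100 mm across, 45 tall, loose, far left; origin at the centre of its underside
- mould: steel ring mould, 70 mm across, 45 tall, loose, far right; origin at the centre of its underside
- squeeze: clear squeeze bottle, 56 mm across, 160 tall, loose, far left; origin at the centre of its underside

How it is judged:
On the way, in this order (a step that is already met when the one before it is completed fails the run):
1. a finger presses the wide box's tab while its lid is still shut (value of joint wide_tab above 0.08 rad and value of joint wide_lid below 0.06 rad and contact force between the fingers and wide_tab above 0.3 N).
2. the lid has sprung ajar (value of joint wide_lid between 0.2 and 0.9 rad), for 0.1 s.
3. the lid is pushed fully open (value of joint wide_lid above 1.75 rad), for 0.2 s.
At the end, for the whole second after the job is handed in: the wide box's lid stands at rest beyond 1.75 rad (stop at 1.9), the wide box is upright within 30 mm of where it stood, the narrow box is shut (value of joint wide_lid above 1.75 rad and velocity of joint wide_lid between -0.05 and 0.05 rad/s and value of joint narrow_lid below 0.05 rad and distance of wide from where it was at the start of the episode below 0.03 m and angle between wide's own z axis and vertical below 0.05 rad and linear speed of wide below 0.02 m/s); the robot touches nothing.
It fails at once if the wide box is lifted, tipped or shifted more than 30 mm (height (world z) of wide above 0.008 m or angle between wide's own z axis and vertical above 0.15 rad or distance of wide from where it was at the start of the episode above 0.03 m).
It fails at once if the narrow box is opened, lifted or shifted more than 20 mm (value of joint narrow_lid above 0.06 rad or distance of narrow from where it was at the start of the episode above 0.02 m).
It fails at once if a bystander is moved more than 20 mm or tipped over (distance of any of spice_jar, mill, spoon, bowl, mould, squeeze from where it was at the start of the episode above 0.02 m or angle between any of spice_jar, mill, spoon, bowl, mould, squeeze's own z axis and vertical above 0.3 rad).
It fails at once if the wide box is hit or pushed with more than 40 N (contact force between the fingers and wide above 40 N).
It also fails if it takes over 48 s, if anything falls off the work surface, if the arm or the gripper's body presses on something with over 40 N, if the wrist force passes 120 N, or if a joint passes its speed limit or range.

## Working session

There is one attempt and no reset: what is moved stays moved. The work goes in short steps, each a Python script; the robot and the scene stay as the last script left them, time stands still between calls to the robot, and variables do not carry over. Pictures are saved under pics/ and viewed, about 8 in all and at most 12, crops included, and the job is handed in when it is done.

```bash
ls; mkdir -p pics
python3 - <<'E'
from cell import env, claw, optics
import cv2
for n in("scene","top"):
    d=optics.get_image(n); cv2.imwrite(f"pics/{n}0.png",d["image"][:,:,::-1]); print(n,d["mtx"],d["origin"],d["orientation"])
print(env.current_time_s(),env.current_tcp_rot())
E
```

```text
pics
scene [[399.88710536   0.         276.93612353]
 [  0.         399.88710536 211.97949322]
 [  0.           0.           1.        ]] [ 1.26030664 -0.02851233  0.70593919] [-1.7275265  -1.71099547  0.75132736]
top [[535.87196352   0.         270.67944213]
 [  0.         535.87196352 207.33758418]
 [  0.           0.           1.        ]] [ 0.48211016 -0.01105497  1.42667327] [-2.20041884  2.18536564 -0.05104108]
0.1 [-3.05622101e+00 -7.23367632e-01  1.40014189e-04]
```

View pics/scene0.png

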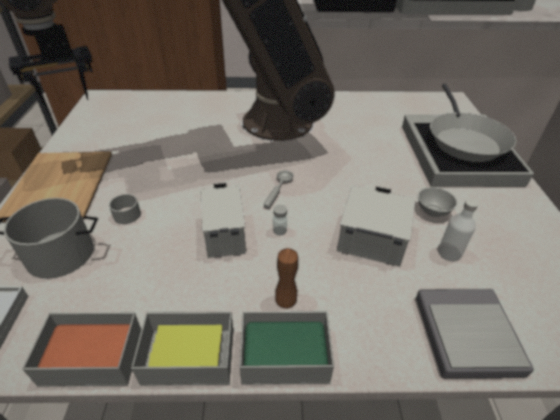

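View pics/top0.png

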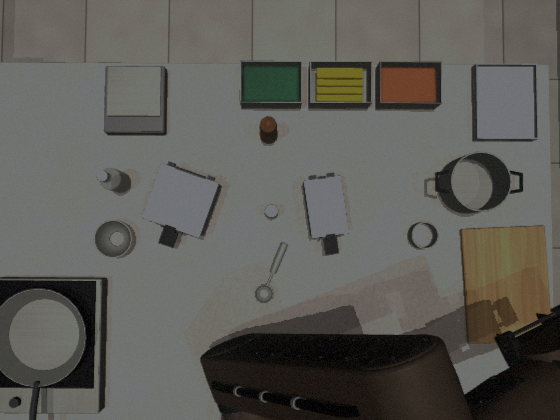

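The scene view (robot at the top) puts the wide box near (375,225). In the top view its lid corners are about (166,164), (221,184), (205,238) and (143,215), with the tab at (170,236). The bowl and squeeze bottle are to its left (+y). Next I'll measure the lid and tab and check IK.

```bash
cat > h.py <<'E'
import numpy as np, cv2
from scipy.spatial.transform import Rotation as R
from cell import env, claw, optics
def ray(d,px,z):
    px=np.atleast_2d(px).astype(float); v=np.c_[px,np.ones(len(px))]@np.linalg.inv(d["mtx"]).T
    v=v@R.from_rotvec(d["orientation"]).as_matrix().T; o=np.array(d["origin"])
    return o+v*((z-o[2])/v[:,2])[:,None]
def rot(yaw,t,s=1):  # tool z=(sin t,0,-cos t) in box frame; s=-1: half turn about tool z
    z=np.array([np.sin(t),0,-np.cos(t)]); x=s*np.array([np.cos(t),0,np.sin(t)])
    M=np.c_[x,np.cross(z,x),z]; return (R.from_euler('z',yaw)*R.from_matrix(M)).as_rotvec()
E
python3 - <<'E'
from h import *
d=optics.get_image("top"); im=d["image"]; x0,y0,x1,y1=120,140,240,260
c=im[y0:y1,x0:x1]; g=cv2.cvtColor(c,cv2.COLOR_RGB2GRAY)
print("lid",im[200,182],"table",im[280,150],"tab",im[237,170])
th,_=cv2.threshold(g,0,255,cv2.THRESH_OTSU)
def comp(m,seed):
    n,l=cv2.connectedComponents(m.astype(np.uint8)); return (l==l[seed[1]-y0,seed[0]-x0]).astype(np.uint8)
B=c[:,:,2].astype(int)
m=comp(B>(int(im[200,182,2])+int(im[280,150,2]))//2,(182,200))
cn=max(cv2.findContours(m,0,1)[0],key=cv2.contourArea); r=cv2.minAreaRect(cn)
bp=cv2.boxPoints(r)+[x0,y0]; P=ray(d,bp,.09); print("lid px",bp,r,"\n",P)
print("sides",[np.linalg.norm(P[i]-P[i-1]) for i in range(4)])
t=comp(g<45,(170,237)); cnt=max(cv2.findContours(t,0,1)[0],key=cv2.contourArea); rt=cv2.minAreaRect(cnt)
tp=cv2.boxPoints(rt)+[x0,y0]; T=ray(d,tp,.069); print("tab px",tp,"\n",T,"centre",T.mean(0))
o=im.copy()[:,:,::-1].copy()
for q in(bp,tp): cv2.polylines(o,[np.int32(np.round(q))],1,(0,0,255))
cv2.imwrite("pics/det.png",cv2.resize(o[y0:y1,x0:x1],None,fx=5,fy=5,interpolation=0))
E
```

```text
lid [113 117 121] table [114 117 111] tab [39 36 37]
lid px [[141.29863739 216.96379852]
 [160.68778229 162.67420578]
 [217.70136261 183.03620148]
 [198.31221771 237.32579041]] ((59.5, 60.0), (60.540557861328125, 57.64806365966797), 19.653823852539062) 
 [[0.52474224 0.31889283 0.09      ]
 [0.66143606 0.27280169 0.09      ]
 [0.6110563  0.12895389 0.09      ]
 [0.47495331 0.17565644 0.09      ]]
sides [np.float64(0.15164300558174099), np.float64(0.14425530434395506), np.float64(0.15241492677738905), np.float64(0.1438928490379107)]
tab px [[157.79999542 241.59999847]
 [163.69999695 223.90000153]
 [178.99999237 229.00000763]
 [173.09999084 246.70000458]] 
 [[0.46332045 0.28104803 0.069     ]
 [0.50820929 0.26687389 0.069     ]
 [0.49555901 0.22784734 0.069     ]
 [0.4507191  0.24207683 0.069     ]] centre [0.47945196 0.25446152 0.069     ]
```

View pics/det.png

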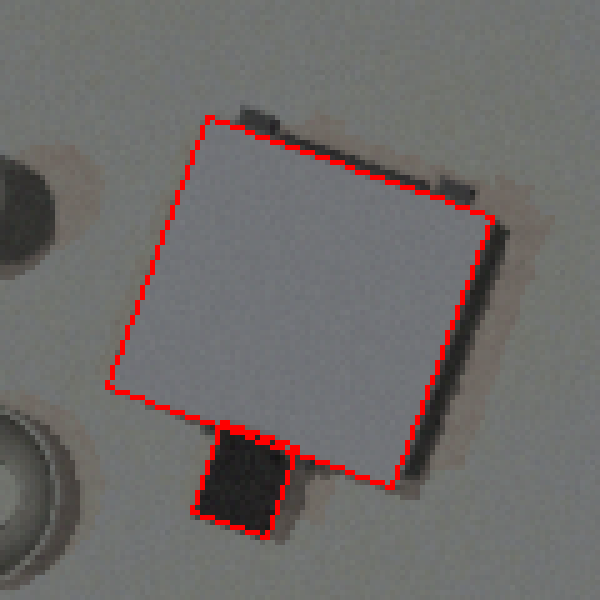

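The overlay fits the lid and the tab cleanly. In box coordinates the tab tip lands at (-120, 0) mm, against -123 mm expected. Box pose is about (0.570, 0.2234) with yaw -0.328. Next I'll plan the path and check IK.

```bash
cat >> h.py <<'E'
O=np.array([.570,.2234,0]); YAW=-.328; B=R.from_euler('z',YAW)
def W(x,z,y=0): return O+B.apply([x,y,z])
def ax(t): return np.array([np.sin(t),-np.cos(t)]),np.array([np.cos(t),np.sin(t)])
def press(t,dz,x=-.110):   # TCP so that lowest (near) tip corner is at x, dz over tab
    z,f=ax(t); p=np.array([x,.069+dz])-.011*z+.010*f; return W(*p)
def push(t,th,r=.125,gap=0.):  # TCP so that front tip corner lies under the lid at radius r
    z,f=ax(t); n=np.array([np.sin(th),np.cos(th)]); u=np.array([-np.cos(th),np.sin(th)])
    p=np.array([.070,.085])+r*u-gap*n-.011*z-.010*f; return W(*p)
E
python3 - <<'E'
from h import *
for s in(1,-1):
  for t in(.4,.6,.8):
    q=[env.inverse_kinematics(press(t,d),rot(YAW,t,s)) for d in(.08,-.008)]
    q+=[env.inverse_kinematics(push(t,th),rot(YAW,t,s)) for th in(.3,.9,1.4,1.9)]
    print(s,t,[None if k is None else np.round(k,2).tolist() for k in q])
E
```

```text
1 0.4 [None, None, None, [0.4, 0.42, 1.87, -0.48, 0.6, 2.66], [0.33, 0.44, 1.75, -0.4, 0.67, 2.51], [0.27, 0.51, 1.64, -0.35, 0.69, 2.41]]
1 0.6 [None, None, None, None, None, None]
1 0.8 [None, None, None, None, None, None]
-1 0.4 [[0.52, 0.4, 2.01, -0.6, 0.54, -0.23], [0.52, 0.55, 2.08, -0.93, 0.37, 0.13], [0.46, 0.48, 1.99, -0.66, 0.47, -0.23], [0.4, 0.42, 1.87, -0.48, 0.6, -0.48], [0.33, 0.44, 1.75, -0.4, 0.67, -0.63], [0.27, 0.51, 1.64, -0.35, 0.69, -0.73]]
-1 0.6 [[0.6, 0.41, 2.09, -1.12, 0.53, 0.32], None, None, [0.46, 0.42, 1.97, -0.97, 0.51, 0.03], [0.39, 0.43, 1.86, -0.83, 0.53, -0.2], [0.32, 0.49, 1.76, -0.76, 0.52, -0.33]]
-1 0.8 [None, None, None, None, None, None]
```

Run:
```python
from h import *
t=.4; claw.close_gripper()
env.move_to(press(t,.10),rot(YAW,t,-1)); env.move_linear(press(t,.015),speed=.1)
print(env.current_time_s(),env.current_force())
for dz in(.003,-.003,-.006,-.008):
    env.move_linear(press(t,dz),speed=.03); print(dz,np.round(env.current_force(),1),env.current_tool_pos()-press(t,dz))
env.dwell(.2)
d=optics.get_image("scene"); cv2.imwrite("pics/s1.png",cv2.resize(d["image"][120:280,280:500,::-1],None,fx=3,fy=3))
env.move_linear(press(t,.02,-.125),speed=.1)
print(env.current_time_s())
```

```text
5.6167 [ 0.04971213  0.08588222 -0.32375739]
0.003 [ 0.3 -0.4  1.2] [-4.26107358e-05 -3.26184077e-05 -1.44765105e-04]
-0.003 [-0.6  0.9  1.5] [ 9.83628623e-05  1.12151768e-04 -4.52878115e-05]
-0.006 [0.8 1.  4.2] [1.89509002e-04 9.18652737e-05 7.68898604e-05]
-0.008 [1.5 0.4 4.1] [2.19658766e-04 6.18213432e-05 8.46267024e-05]
7.7333
```

View pics/s1.png

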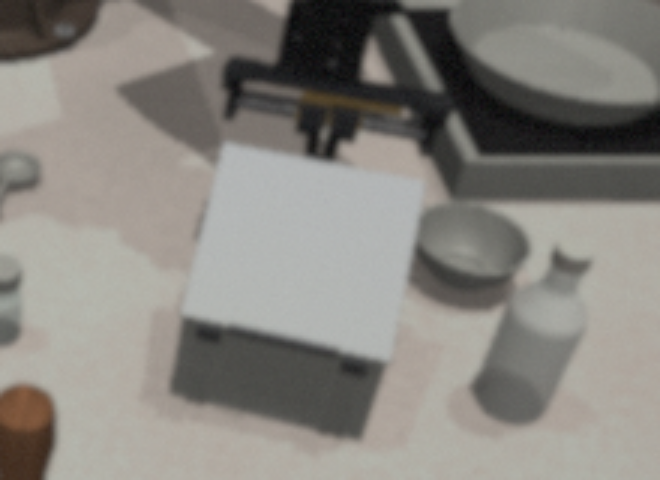

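The lid has sprung ajar: its raised front edge runs from crop (228,143) to (425,180) and hides the upright. I'll get the angle from the edge's apparent width, then move the fingertip in under the lip.

Run:
```python
from h import *
d=optics.get_image("scene"); px=np.array([[228,143],[425,180]])/3+[280,120]
for z in(.09,.12,.14,.155,.17):
    P=ray(d,px,z); l=B.inv().apply(P-O); print(z,np.linalg.norm(P[0]-P[1]),l.round(3)[:,:2].tolist())
t=.4; z,f=ax(t); C=lambda x,zz: W(*(np.array([x,zz])-.011*z-.010*f))
for a in((-.125,.125),(-.09,.130)): env.move_linear(C(*a),speed=.1)
print(env.current_time_s(),env.current_force().round(1))
d=optics.get_image("scene"); cv2.imwrite("pics/s2.png",cv2.resize(d["image"][120:280,280:500,::-1],None,fx=3,fy=3))
```

```text
0.09 0.16809565411174687 [[-0.154, -0.077], [-0.155, 0.091]]
0.12 0.15990836918094842 [[-0.111, -0.074], [-0.111, 0.086]]
0.14 0.15445017922708282 [[-0.082, -0.072], [-0.083, 0.083]]
0.155 0.15035653676168356 [[-0.06, -0.07], [-0.061, 0.08]]
0.17 0.14626289429628442 [[-0.039, -0.069], [-0.039, 0.077]]
8.7667 [-0.6  0.2  0.2]
```

View pics/s2.png

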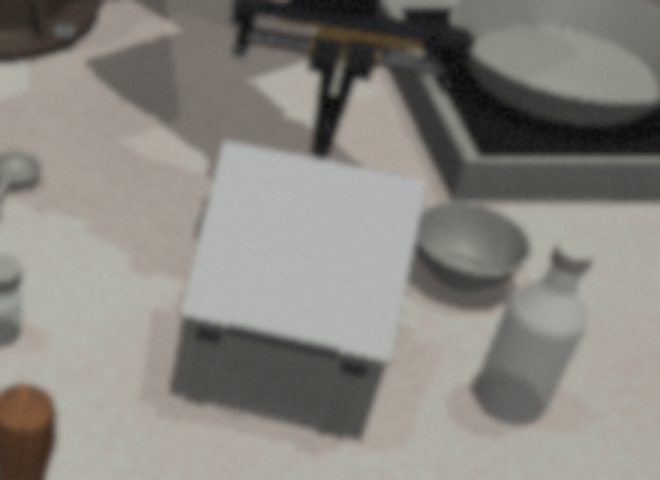

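Intersecting the edge rays with the hinge arc puts the edge near x -60, z 153 mm in box coordinates, so the lid is at about 0.47 rad. The fingertips disappear behind and below the raised lip, as planned. Now I'll push, watching the force.

Run:
```python
from h import *
t=.4; z,f=ax(t); C=lambda x,zz: W(*(np.array([x,zz])-.011*z-.010*f))
env.move_linear(C(-.029,.133),speed=.06); print(env.current_force().round(1))
for th in np.arange(.6,1.81,.15):
    env.move_linear(push(t,th,.11),speed=.06); F=B.inv().apply(env.current_force()); print(round(th,2),F.round(1))
    if np.linalg.norm(F)>15: break
print(env.current_time_s())
for n in("scene","top"):
    d=optics.get_image(n); cv2.imwrite(f"pics/{n}3.png",d["image"][:,:,::-1])
a=cv2.imread("pics/scene3.png")[80:300,250:520]; b=cv2.imread("pics/top3.png")[90:310,60:330]
cv2.imwrite("pics/s3.png",cv2.resize(np.hstack([a,b]),(800,326)))
```

```text
[ 0.1  0.6 -0.4]
0.6 [-0.6 -0.9  0.5]
0.75 [ 0.   0.7 -0.1]
0.9 [-0.5 -0.2  0.9]
1.05 [ 0.2 -1.   0.6]
1.2 [-0.4 -0.5 -0.5]
1.35 [ 0.1  0.2 -0.3]
1.5 [ 0.3 -1.1  0.1]
1.65 [-0.8  0.   0.7]
1.8 [-0.4 -0.7  0.3]
13.8083
```

View pics/s3.png

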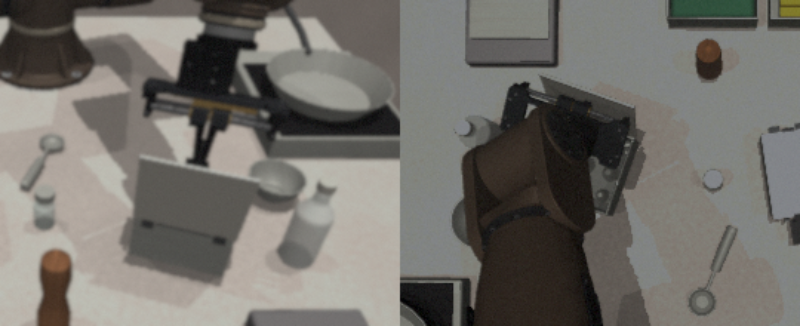

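The lid is now past upright: the scene view shows its grey back, and the top view shows the nozzles inside. Next I'll push in small steps to the stop, retreat and check.

Run:
```python
from h import *
t=.4
for th in np.arange(1.83,1.96,.02):
    env.move_linear(push(t,th,.11),speed=.04); env.dwell(.1); F=B.inv().apply(env.current_force()); print(round(th,2),F.round(1))
    if F[0]<-4: break
env.dwell(.3)
p=env.current_tool_pos(); p=p+B.apply([-.06,0,.01]); env.move_linear(p,speed=.1)
env.move_linear(p+B.apply([-.06,0,.12]),speed=.15)
q=np.array(env.current_joint_pos()); q[0]-=1.0; env.set_joints(q)
print(env.current_time_s(),env.current_tool_pos(),env.current_force().round(1))
for n in("scene","top"):
    d=optics.get_image(n); cv2.imwrite(f"pics/{n}4.png",d["image"][:,:,::-1])
a=cv2.imread("pics/scene4.png"); b=cv2.imread("pics/top4.png")
cv2.imwrite("pics/s4.png",cv2.resize(np.hstack([a,b]),(800,300)))
cv2.imwrite("pics/s4c.png",cv2.resize(b[130:260,90:240],(750,600-0) if 0 else None,fx=4,fy=4))
```

```text
1.83 [ 0.5 -0.8 -0.3]
1.85 [-0.  0. -0.]
1.87 [ 0.4 -0.4 -0.9]
1.89 [-0.3  0.9 -0.6]
1.91 [ 0.7 -0.1  0.5]
1.93 [-5.  -1.2  3.6]
20.15 [ 0.49022361 -0.33428279  0.32344605] [-0.2  0.2  0.2]
```

View pics/s4.png

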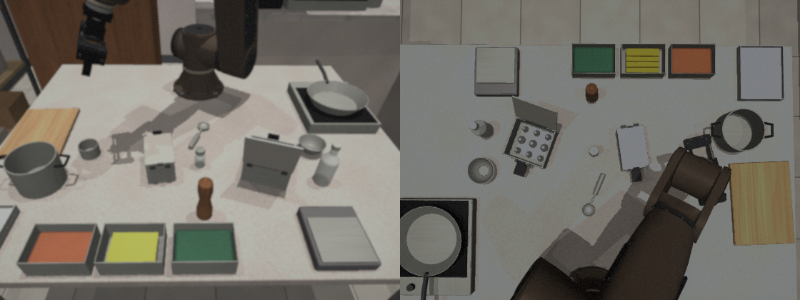

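View pics/s4c.png

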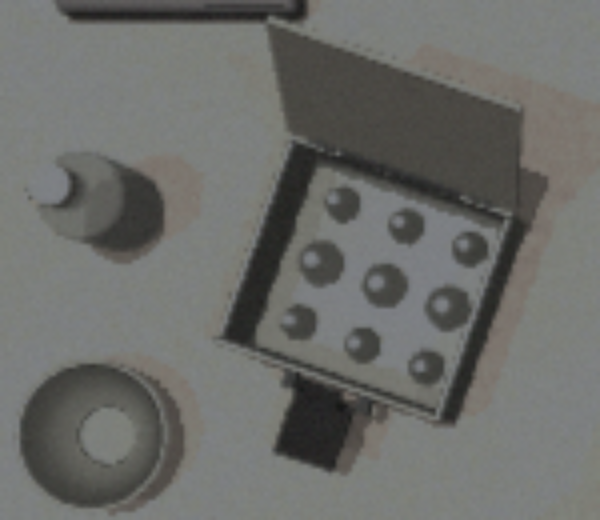

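Run:
```python
from h import *
d=optics.get_image("top"); px=np.array([[270,22],[522,108]])/4+[90,130]
for th in (1.7,1.8,1.9):
    P=ray(d,px.mean(0),.085+.146*np.sin(th)); print(th,B.inv().apply(P-O).round(3),"expected x",round(.07-.146*np.cos(th),3))
env.sign_off()
```

```text
1.7 [[ 0.118 -0.006  0.23 ]] expected x 0.089
1.8 [[ 0.119 -0.005  0.227]] expected x 0.103
1.9 [[ 0.119 -0.004  0.223]] expected x 0.117
the job is handed in; nothing more can be done
```

The wide box's lid is fully open and staying there, and I handed the job in with the hand clear. That took about 20 s of the 48 s allowed. `sign_off` gives no verdict, so the results below are from my own checks.

**What I did:** I pressed the wide box's tab down 8 mm with the closed fingertips, at about 4 N. The lid sprang ajar to about 0.47 rad. I then pushed it up and back from underneath until it met its stop, where the force reached about 6 N, and backed the arm away to the right.

**Last checks:**
- **Lid:** after I let go, the top view put its edge at 0.119 m in the box frame; 0.117 m is expected at 1.9 rad, so it is at the stop.
- **Wide box:** the tab shifted by only about 1 pixel (roughly 2 mm), so the box hardly moved.
- **Everything else:** the narrow box is shut, and the other items look undisturbed; I judged those by eye rather than measuring them.

No check failed. The only small disagreements were a few millimetres in the first tab measurement (120 mm against 123 mm expected) and about 5 mm sideways in the lid edge.

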